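Clamp a frame tube in the twin-screw vee clamp

TASK

Push the loose frame tube along the vee block until its far end butts against the end stop, then clamp it there: screw the clamp bar down by turning the two T-handles clockwise, a little on one and then a little on the other, so that neither side of the bar ever gets more than 3 mm lower than the other. Feel for the cork pad meeting the tube, nip it up about a fifth of a turn further on both screws (firm, but not past a quarter turn, for the wall is thin), and finish with the bar level and the hand clear of everything. Leave the other things on the bench where they are.

Things in the scene. Friction and masses are not known exactly. Their poses are not given: they have to be found in the camera images.
- clamp: twin-screw vee clamp bolted to the bench: dark steel base plate 100 x 240 x 12 mm, a 120 mm long aluminium vee block in the middle (64 mm wide, top 61 mm above the bench), a dark end stop at the far end. Origin on the bench under the middle of the clamp bar; x along the vee, away from the robot to the stop; y to the left screw; z up. Place and heading vary.
- stop_face (a point): middle of the face of the end stop that the tube shall butt against, 70 mm along x from the clamp's origin, 60 mm above the bench; the stop is 44 mm wide and reaches 76 mm above the bench
- tube: thin-walled bare metal frame tube, 32 mm in diameter, 160 mm long, about 0.085 kg, lying loose in the vee. Origin at its middle on its axis, 60 mm above the bench; x along it towards the stop. It starts 15 to 45 mm short of the stop. Its near end sticks out of the vee block towards the robot, by 20 mm when home.
- tube_near_end (a point): centre of the tube's end that is nearer the robot
- tube_far_end (a point): centre of the tube's end that faces the stop; home when it meets stop_face
- bar: clamp bar across the tube: aluminium, 36 x 205 x 16 mm (long side along the clamp's y), carried by the two screws, each of which sets the height of its own side. Origin at the middle of its underside, 87 mm above the bench when both screws read 0; y to the left screw, z up. Level when z is vertical.
- pad_spot (a point): middle of the bar's underside, over the 36 mm square cork-faced pad. The cork is worn by an unknown amount: the pad meets the tube after the bar's middle has come down 0.8 to 4.4 mm from where both screws read 0. Then every further mm of the bar's middle adds roughly 80 N of clamping load. 120 to 240 N is a proper nip; more than 290 N crushes the tube.
- bar_left (a point): top of the bar near its left end, 100 mm from its middle; compare with bar_right to see whether the bar is level
- bar_right (a point): top of the bar near its right end, 100 mm from its middle
- screw_left (a joint): rotation of the left clamp screw in rad; grows as its T-handle turns clockwise seen from above, which lowers that side of the bar, handle and all, by 10 mm a turn (1.6 mm per rad). The screws are 160 mm apart. Starts at 0 to 0.35, can go on to 9. The lined thread drags evenly (0.27 N m) and stays where it is left; each 100 N of clamping load adds 0.08 N m to both screws.
- screw_right (a joint): rotation of the right clamp screw in rad, like the left one
- screw_left_grip (a point): centre of the left T-handle, on the screw's axis: a steel cross rod 10 mm thick through a round head 22 mm in diameter that rises 14 mm above the rod's axis, with a black ball 18 mm in diameter at each end, 44 mm from the axis. The rod's axis is 30 mm above the bar's top, 133 mm above the bench at 0 turns, and lies along this point's x (the clamp's x at 0 turns).
- screw_right_grip (a point): centre of the right T-handle, like the left one
- screw_left_ball_a (a point): centre of the ball on the +x end of the left handle's rod. Pushed squarely by a fingertip that turns with the rod, it takes up to about 10 N to turn the free screw (drag, and the tip's rubbing) and about 11.5 N when the pad bears on the tube with some 100 N.
- screw_left_ball_b (a point): centre of the ball on the -x end of the left handle's rod
- screw_right_ball_a (a point): centre of the ball on the +x end of the right handle's rod
- screw_right_ball_b (a point): centre of the ball on the -x end of the right handle's rod
- tin: blue and grey rectangular tin, 62 x 100 x 120 mm, with a cap; bystander. Origin at the centre of its underside
- steel_block: dark steel block, 45 x 45 x 70 mm, standing; bystander. Origin at the centre of its underside
- collar: short steel tube offcut, 48 mm in diameter, 40 mm high, standing on end; bystander. Origin at the centre of its underside
- brush: brush with a wooden handle, 200 mm long, lying on the bench; bystander. Origin on the bench under its middle
Things that resemble listed ones, but are neither listed nor needed, are in the scene too. Of the things like the tube, leave any that is orange; of the rest the smaller one is meant.

How it is judged:
On the way:
1. the tube's far end butts against the end stop, before the clamp grips it (distance between tube_far_end and stop_face below 0.002 m and contact force between bar and tube below 5 N), for 0.2 s.
At the end, for the whole second after the job is handed in: the tube lies straight in the vee (within 0.03 rad) with its far end within 2 mm of the stop, the clamp bar presses on it with 120 to 240 N and is level to 0.0065 rad (1 mm between the two screws), and both screws are at rest (distance between tube_far_end and stop_face below 0.002 m and contact force between bar and tube between 120 and 240 N and angle between bar's own z axis and vertical below 0.0065 rad and angle between the x axis of tube and the x axis of clamp, either way round below 0.03 rad and velocity of joint each of screw_left, screw_right below 0.1 rad/s); the robot touches nothing.
It fails at once if the clamp crushes the thin tube (contact force between bar and tube above 290 N).
It fails at once if the clamp bar is cocked: one side more than 3.2 mm lower than the other at the screws (angle between bar's own z axis and vertical above 0.02 rad).
It fails at once if a bystander (tin, steel block, tube offcut or brush) is moved by more than 30 mm (distance of any of tin, steel_block, collar, brush from where it was at the start of the episode above 0.03 m).
It also fails if it takes over 72 s, if anything falls off the work surface, if the arm or the gripper's body presses on something with over 40 N, if the wrist force passes 120 N, or if a joint passes its speed limit or range.

ROBOT

A 6-joint arm with a two-finger parallel gripper is mounted at the origin on the work surface. World frame = base frame: x ahead of the robot, y to its left, z up, the work surface at z = 0. Lengths are in m, angles in rad, forces in N, time in s.
With the tool pointing down it reaches from about 0.35 to 0.775 m from the base axis. Payload 5.5 kg.
Tool frame: the origin (TCP) lies at the very end of the fingers, on their centre line; the grasp point (between the pads) lies 19 mm behind it; x points along the fingers, y is the direction in which the jaws open and shut, and the axes are right-handed (so a half turn about x gives the same grasp; the last joint's range is limited). The gripper opens to 85 mm and grips with 20 to 120 N. Pads are 22 mm wide; open, the fingers measure 114 mm over their backs; the gripper's body (76 mm by 85 mm) begins 54 mm behind the grasp point. The pads swing forward as they close: fully open they stand 13 mm farther back than shut.
Start: joints at [1.162, 0.313, 0.046, 1.304, 0, 1.431], TCP at [0.153, 0.554, 0.231] pointing down, gripper open.
Joint ranges: [-2.76, 2.76], [-0.86, 1.69], [-1.03, 1.26], [-2.2, 2.34], [-1.47, 1.5], [-3.14, 3.14]. Speed limits (rad/s): [2.57, 2.57, 3.14, 3.14, 3.14, 3.14].

INTERFACE

Orientations are given as a unit quaternion [w, x, y, z].
In Python, from workcell import readout, cams, env, finder gives the robot as it stands.
- The arm moves only by the tool drive_tool, never from a script. Its argument "moves" is a list that holds one entry, the list of rows, each a list of 7 numbers: the shift along the tool's x, y, z in m, then the turn, a rotation vector about the tool's x, y, z in rad, then the closure in counts, from 0 (fully open) to 255 (shut). A call has exactly 5 rows; each row is the pose to reach, as a shift and turn from the pose measured when the call began, along the tool's axes at that moment; what a row does not reach only later rows make up. A row lasts 1/8 s, in which the tool goes at most 62.5 mm and 10.7 degrees, less where a joint would pass 70% of its speed; a pose out of reach is approached as far as the arm can. A call with a gripper value outside its range is refused whole. The fingers move at their own pace and stop on an object; "squeeze" is the grip in N (left out, the last holds). Time passes only in rows, so rows that repeat a pose let the fingers close, or fill a call up. It gives the time, the measured TCP pose, the force and the opening at its end, in the units of the state.
- readout.get_state(): the state, without advancing time (a new reading comes with each control period).
- cams.read_camera(name): name is "scene" or "side" or "wrist"; returns the picture (420x560x3 uint8, blue, green, red); there is no depth.
- cams.camera_params(name): a dict with "mtx" (3x3 intrinsics, pixels), "dist" ([k1, k2, p1, p2, k3] as OpenCV has them; the pictures are not rectified), "R" (3x3) and "t" (3): a world point X has camera coordinates R X + t; the wrist camera has in their place "mount" (4x4, takes a point from camera to tool coordinates, whose origin is the TCP and whose axes are the tool frame's). Camera axes: x right, y down, z forward; pixel columns grow to the right and rows downward; lengths in m; the calibration is good to about 2 mm. A picture is of the moment at which its call begins: read the wrist's pose just before it. camera_params takes no time and is no camera call.
- env.hand_in(): hands the job in, once; it reports no verdict.
Trained networks look in the newest picture that a camera, given by its name, has taken for a name from the list of things; names that differ only in an ending like _2 or _b are one class to them, and where a whole thing is asked for, a point or a joint stands for the part that bears it (a point fixed in the world has none). Each returns a list of dicts, best first, with "conf" (0 to 1); they miss things now and then, are a little off and sometimes report something else, mostly with a low value. They report only what shows in the picture. A call takes as long as a camera call. They do not tell look-alikes from the thing itself.
- finder.regions_of(camera, name): "pixels" (420x560 bool, what is visible of it) and "point" ([column, row] in pixels, amid what is visible of it).
The state is a dict: "clock": time; "joint_pos": joint angles; "qvel": joint speeds; "tau": joint torques, N m; "tcp_pos": TCP position; "orientation": TCP orientation; "wrist_force": force on the tool from outside, world axes, zero at the start; "ft_torque": the same for the moment, N m; "finger_gap": finger opening in m.
Only numpy, scipy, OpenCV 4.12 (cv2) and the standard library are available. Lean on these libraries where they do the work, as an engineer would, in place of code of your own. Each camera call takes 0.05 s, during which the arm holds its last target.

## Working session

There is one attempt and no reset: what is moved stays moved. The work goes in short steps, Python scripts to look and compute and a tool call to move; the robot and the scene stay as the last step left them, time stands still between calls to the robot, and variables do not carry over. Pictures are saved under pics/ and viewed, and the job is handed in when it is done.

Besides the shell and the picture viewer there is one more tool, called after "Call:" in YAML: its name, and indented under it one key for each argument. drive_tool: Moves the arm, as the interface text tells. Its arguments: {"type":"object","properties":{"moves":{"type":"array"},"squeeze":{"type":"number"}},"required":["moves"]}

```bash
ls; mkdir -p pics
python3 - <<'E'
from workcell import readout,cams,env,finder
import cv2,numpy as np
s=readout.get_state()
for k,v in s.items(): print(k,np.round(v,4))
for n in ["scene","side","wrist"]:
    im=cams.read_camera(n); cv2.imwrite(f"pics/{n}0.png",im)
    p=cams.camera_params(n); print(n,{k:np.round(v,4).tolist() for k,v in p.items()})
print(readout.get_state()['clock'])
E
```

```text
pics
clock 0.0
joint_pos [1.1624e+00 3.1400e-01 4.4900e-02 1.3036e+00 1.0000e-04 1.4312e+00]
qvel [ 0.001  -0.0006 -0.      0.002  -0.0023  0.    ]
tau [ 2.4000e-03 -4.8063e+01  2.9853e+01  1.9400e-02 -2.0000e-04  0.0000e+00]
tcp_pos [0.1525 0.5539 0.2304]
orientation [ 0.7005  0.0941  0.7009 -0.0954]
wrist_force [ 0.2527 -0.5054 -0.3953]
ft_torque [0.0218 0.0082 0.0293]
finger_gap 0.0855
scene {'mtx': [[451.3607, 0.0, 277.7194], [0.0, 451.3607, 222.5419], [0.0, 0.0, 1.0]], 'dist': [-0.1266, 0.0, 0.0, 0.0, 0.0], 'R': [[0.1845, 0.9828, 0.0074], [0.6489, -0.1162, -0.752], [-0.7382, 0.1435, -0.6591]], 't': [-0.1153, -0.2911, 1.4173]}
side {'mtx': [[537.681, 0.0, 283.8835], [0.0, 537.681, 207.3688], [0.0, 0.0, 1.0]], 'dist': [-0.2011, 0.0, 0.0, 0.0, 0.0], 'R': [[0.9128, -0.4082, 0.0127], [-0.2714, -0.6294, -0.7281], [0.3052, 0.6612, -0.6853]], 't': [-0.5044, 0.2254, 1.385]}
wrist {'mtx': [[310.2543, 0.0, 280.5174], [0.0, 310.2543, 206.4493], [0.0, 0.0, 1.0]], 'dist': [-0.0088, 0.0, 0.0, 0.0, 0.0], 'mount': [[-0.0009, -0.3253, 0.9456, -0.1426], [1.0, 0.0005, 0.0012, 0.0005], [-0.0009, 0.9456, 0.3253, -0.0824], [0.0, 0.0, 0.0, 1.0]]}
0.15
```

View pics/scene0.png

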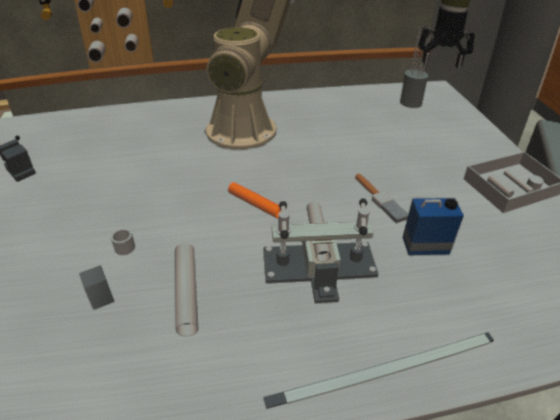

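View pics/side0.png

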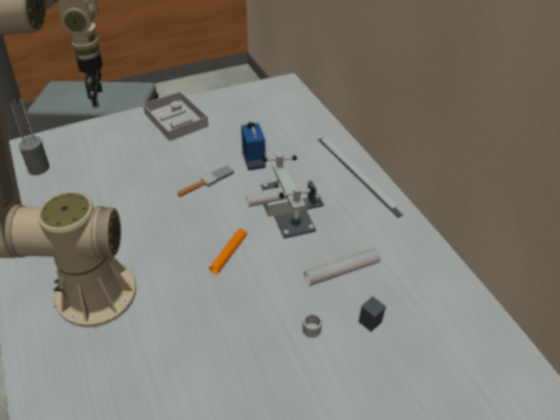

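View pics/wrist0.png

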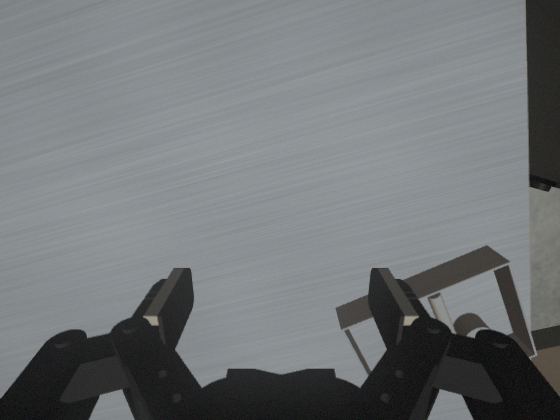

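```bash
cat > h.py <<'E'
from workcell import readout,cams,env,finder
import cv2,numpy as np
from scipy.spatial.transform import Rotation as Ro
def Rq(q): return Ro.from_quat([q[1],q[2],q[3],q[0]]).as_matrix()
def cam(n,st=None):
    p=cams.camera_params(n); K=np.array(p['mtx']);d=np.array(p['dist'])
    if 'R' in p: return K,d,np.array(p['R']),np.array(p['t'])
    st=st or readout.get_state(); M=np.array(p['mount'])
    T=np.eye(4);T[:3,:3]=Rq(st['orientation']);T[:3,3]=st['tcp_pos']
    W=np.linalg.inv(T@M); return K,d,W[:3,:3],W[:3,3]
def proj(c,X):
    K,d,R,t=c; return cv2.projectPoints(np.atleast_2d(X).astype(float),cv2.Rodrigues(R)[0],t,K,d)[0].reshape(-1,2)
def ray(c,uv):
    K,d,R,t=c; n=cv2.undistortPoints(np.array(uv,float).reshape(-1,1,2),K,d).reshape(-1,2)
    D=np.c_[n,np.ones(len(n))]@R; return -R.T@t, D/np.linalg.norm(D,axis=1,keepdims=True)
def atz(c,uv,z):
    o,D=ray(c,uv); return o+D*((z-o[2])/D[:,2])[:,None]
def tri(cs,uvs):
    A=np.zeros((3,3));b=np.zeros(3)
    for c,uv in zip(cs,uvs):
        o,D=ray(c,[uv]);P=np.eye(3)-np.outer(D[0],D[0]);A+=P;b+=P@o
    return np.linalg.solve(A,b)
E
python3 - <<'E'
from h import *
for n in ["scene","side"]:
    im=cams.read_camera(n)
    for nm in ["clamp","screw_left_ball_a","screw_left_grip","bar","tube","tin","steel_block","collar","brush"]:
        for r in finder.regions_of(n,nm):
            px=r['pixels'];ys,xs=np.nonzero(px)
            print(n,nm,round(r['conf'],2),np.round(r['point'],1),px.sum(),xs.min(),xs.max(),ys.min(),ys.max())
    x0,y0=(250,190) if n=="scene" else (230,140)
    cv2.imwrite(f"pics/{n}_crop.png",cv2.resize(im[y0:y0+120,x0:x0+140],None,fx=5,fy=5,interpolation=cv2.INTER_CUBIC))
print(readout.get_state()['clock'])
E
```

```text
scene clamp 0.62 [317.3 257.4] 6803 263 378 199 303
scene clamp 0.24 [362.7 220.6] 424 356 369 198 248
scene screw_left_ball_a 0.85 [363.2 213.4] 418 355 369 198 249
scene screw_left_grip 0.79 [360.  217.1] 386 355 369 198 249
scene bar 0.86 [311.7 231.1] 1790 272 372 202 252
scene tube 0.93 [183.9 291.2] 1920 175 197 243 335
scene tube 0.85 [255.3 199.7] 686 228 280 182 216
scene tube 0.65 [319.4 222.9] 526 307 330 201 261
scene tin 0.61 [426.8 223.5] 2977 402 462 197 256
scene steel_block 0.97 [ 95.2 282.6] 977 80 113 266 309
scene collar 0.76 [120.8 241. ] 512 110 134 229 255
scene brush 0.82 [384.9 201.9] 795 356 407 174 222
side clamp 0.84 [286.1 198.9] 2757 261 322 153 238
side clamp 0.37 [278.9 156.9] 237 262 296 153 167
side screw_left_ball_a 0.62 [280.2 156.6] 245 262 297 153 167
side screw_left_grip 0.73 [274.9 160.8] 164 262 295 154 166
side screw_left_grip 0.24 [262.  198.1] 366 246 285 190 206
side bar 0.96 [288.8 186.5] 810 272 314 163 216
side bar 0.66 [288.8 204. ] 2669 261 323 153 238
side tube 0.9 [262.5 199.2] 333 246 278 191 206
side tube 0.7 [337.4 267.4] 1194 304 380 248 285
side tube 0.67 [227.4 252.1] 569 209 246 229 273
side tin 0.81 [253.8 147.2] 972 241 265 122 170
side tin 0.2 [209.8 178.5] 534 177 233 165 196
side steel_block 0.63 [371.4 312. ] 639 358 385 297 331
side collar 0.91 [310.3 322.1] 388 302 321 313 337
side collar 0.69 [263.6 198.8] 333 247 285 191 206
side collar 0.63 [287.4 201.5] 2823 260 323 153 238
side collar 0.5 [295.5 195.3] 252 279 314 187 217
side collar 0.33 [291.6 191.1] 741 272 314 163 216
side brush 0.81 [210.7 178.8] 500 177 233 166 196
1.15
```

```bash
ls -la pics
```

```text
total 1432
drwxr-xr-x 2 agent agent   4096 Dec  7 02:59 .
drwxr-xr-x 3 agent agent   4096 Dec  7 02:59 ..
-rw-r--r-- 1 agent agent 323124 Dec  7 02:58 scene0.png
-rw-r--r-- 1 agent agent 350069 Dec  7 02:59 scene_crop.png
-rw-r--r-- 1 agent agent 230487 Dec  7 02:58 side0.png
-rw-r--r-- 1 agent agent 244884 Dec  7 02:59 side_crop.png
-rw-r--r-- 1 agent agent 302367 Dec  7 02:58 wrist0.png
```

View pics/scene_crop.png

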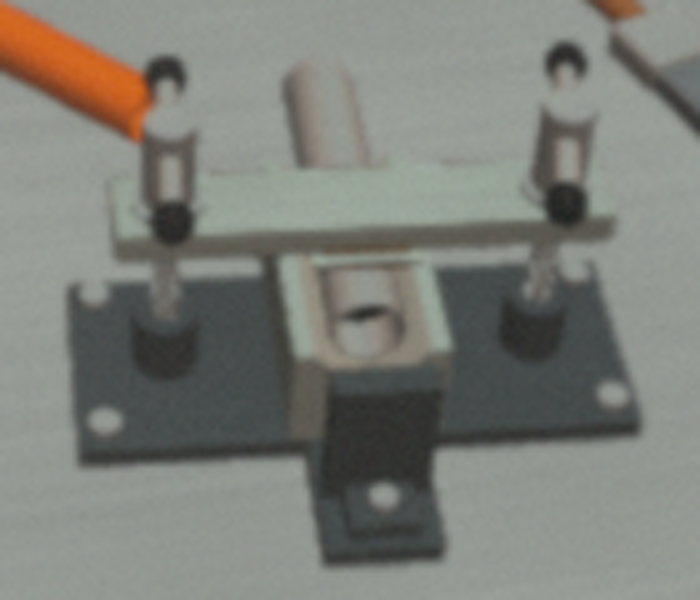

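View pics/side_crop.png

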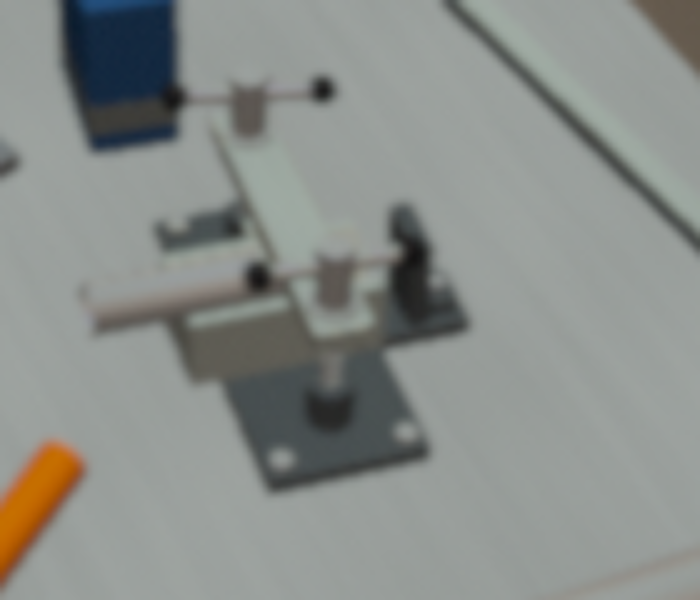

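```bash
cat > fit.py <<'E'
from h import *
from scipy.optimize import least_squares
cs=cam("scene");ss=cam("side")
S=np.array([[566,60],[566,203],[166,75],[172,221],[70,288],[595,262],[640,425],[82,455]])/5-.4+[250,190]
D=np.array([[172,98],[322,90],[258,276],[413,251]])/5-.4+[230,140]
def w(p,P):
    c,s=np.cos(p[2]),np.sin(p[2]); P=np.atleast_2d(P)
    return np.c_[p[0]+c*P[:,0]-s*P[:,1],p[1]+s*P[:,0]+c*P[:,1],P[:,2]]
def balls(l,r):
    z=lambda q:.133-.0016*q
    # clockwise from above = negative yaw
    f=lambda q,y,s:[s*.044*np.cos(-q),y+s*.044*np.sin(-q),z(q)]
    return [f(l,.08,-1),f(l,.08,1),f(r,-.08,-1),f(r,-.08,1)]
corn=[[-.05,-.12,.012],[-.05,.12,.012],[.05,.12,.012],[.05,-.12,.012]]
def res(p):
    B=balls(p[3],p[4])
    sc=proj(cs,w(p,B+corn))-S-p[5:7]; sd=proj(ss,w(p,B))-D-p[7:9]
    return np.r_[sc.ravel(),sd.ravel(),p[5:9]*.5]
c0=atz(cs,[[320,260]],0)[0]
r=least_squares(res,[c0[0],c0[1],0,.1,.1,0,0,0,0]);p=r.x
if __name__=="__main__":
    print(np.round(p,4));print(np.round(r.fun[:-4].reshape(-1,2),1))
    # tube near end from side & scene
    for nm,x in [("near -.09",-.09),("-.12",-.12)]:
        print(nm, proj(cs,w(p,[[x,0,.076]])), proj(ss,w(p,[[x,0,.06]])))
    for n,uv,z in [("steel",(95,305),0),("collar",(122,250),0),("tin",(430,252),0),("brush",(380,195),.01)]: print(n,atz(cs,[uv],z).round(3))
E
python3 fit.py
```

```text
[ 0.6035  0.0948 -0.1103  0.2142  0.0578 -0.492  -0.2989 -0.3999 -0.3493]
[[-0.   0.8]
 [ 0.1  0.3]
 [ 0.1  0.7]
 [ 0.1  0.6]
 [-0.6 -0.7]
 [-0.3 -0.6]
 [ 1.2 -0.7]
 [-0.6 -0.5]
 [ 0.5 -0.2]
 [-0.1 -0.1]
 [-0.1  0.1]
 [-0.4  0.1]]
near -.09 [[315.06183478 210.4458897 ]] [[257.46341868 199.25037341]]
-.12 [[313.24766634 202.03515757]] [[247.54099025 201.28417398]]
steel [[ 0.639 -0.38   0.   ]]
collar [[ 0.485 -0.335  0.   ]]
tin [[0.616 0.355 0.   ]]
brush [[0.406 0.309 0.01 ]]
```

```bash
cat >> h.py <<'E'
def tgt(X,yaw,st=None):
    """tool pointing down, tool y axis at angle yaw in world xy; gives shift, rotvec in tool axes"""
    st=st or readout.get_state(); R=Rq(st['orientation'])
    y=np.array([np.cos(yaw),np.sin(yaw),0]);x=np.array([0,0,-1.]);G=np.c_[x,y,np.cross(x,y)]
    return np.round(R.T@(np.array(X)-st['tcp_pos']),4),np.round(Ro.from_matrix(R.T@G).as_rotvec(),4)
def show(st=None):
    st=st or readout.get_state(); R=Rq(st['orientation'])
    print('t',round(st['clock'],2),'tcp',np.round(st['tcp_pos'],4),'yaw',round(np.arctan2(R[1,1],R[0,1]),3),'tilt',np.round(R[:,0],3),'j',np.round(st['joint_pos'],3),'F',np.round(st['wrist_force'],2),'M',np.round(st['ft_torque'],3),'gap',round(st['finger_gap'],4),'tau6',np.round(st['tau'][5],3))
E
python3 - <<'E'
from h import *
from fit import p,w
show()
print(Rq(readout.get_state()['orientation']).round(2))
X=w(p,[[-.15,0,.20]])[0]; print(X)
for yw in (p[2]+np.pi/2,p[2]-np.pi/2): print(yw,tgt(X,yw))
E
```

```text
t 1.15 tcp [0.1527 0.5544 0.2313] yaw 1.302 tilt [ 0.  0. -1.] j [ 1.162  0.313  0.046  1.304 -0.     1.431] F [-0.14  0.55  0.23] M [ 0.059  0.039 -0.006] gap 0.0854 tau6 -0.0
[[ 0.    0.27  0.96]
 [ 0.    0.96 -0.27]
 [-1.    0.    0.  ]]
[0.45443251 0.11135695 0.2       ]
1.4604766446565658 (array([ 0.0313, -0.347 ,  0.4085]), array([-1.585e-01,  0.000e+00, -1.000e-04]))
-1.6811160089332273 (array([ 0.0313, -0.347 ,  0.4085]), array([ 2.9831e+00, -1.0000e-04, -0.0000e+00]))
```

Call:
drive_tool:
  moves:
    - [[0.031,-0.347,0.4085,-0.158,0,0,255],[0.031,-0.347,0.4085,-0.158,0,0,255],[0.031,-0.347,0.4085,-0.158,0,0,255],[0.031,-0.347,0.4085,-0.158,0,0,255],[0.031,-0.347,0.4085,-0.158,0,0,255]]
  squeeze: 60

```text
clock: 1.78
tcp_pos: [0.3292, 0.295, 0.2135]
orientation: [0.706, 0.039, 0.706, -0.039]
wrist_force: [1.1, 0.5, -0.7]
finger_gap: -0.0002
```

Run:
```python
from h import *
from fit import p,w
show()
print(tgt(w(p,[[-.15,0,.15]])[0],1.46))
```

```text
t 1.77 tcp [0.3292 0.295  0.2135] yaw 1.46 tilt [ 0.001  0.001 -1.   ] j [ 0.549  0.062 -0.308  1.199  0.     0.659] F [ 1.08  0.5  -0.75] M [ 0.017 -0.061  0.025] gap -0.0002 tau6 1.201
(array([ 0.0635, -0.1687,  0.1446]), array([ 0.0005,  0.001 , -0.0008]))
```

Call:
drive_tool:
  moves:
    - [[0.0635,-0.1685,0.1445,0,0,0,255],[0.0635,-0.1685,0.1445,0,0,0,255],[0.0635,-0.1685,0.1445,0,0,0,255],[0.0635,-0.1685,0.1445,0,0,0,255],[0.0635,-0.1685,0.1445,0,0,0,255]]

```text
clock: 2.4
tcp_pos: [0.4554, 0.1092, 0.1491]
orientation: [0.706, 0.041, 0.706, -0.041]
wrist_force: [0.3, 0.6, -0.4]
finger_gap: -0.0001
```

Run:
```python
from h import *
from fit import p,w
st=readout.get_state();show(st)
im=cams.read_camera("wrist");cv2.imwrite("pics/w1.png",im)
c=cam("wrist",st)
B=w(p,[[-.12,0,.06],[-.12,0,.076],[-.06,.032,.061],[-.06,-.032,.061],[-.044,.08,.133],[-.044,-.08,.133]])
print(proj(c,B).round(0))
print(tgt(w(p,[[-.15,0,.035]])[0],1.46))
print(atz(cam("scene"),[[280,213],[232,187]],.016))
```

```text
t 2.4 tcp [0.4554 0.1092 0.1491] yaw 1.455 tilt [ 0.  0. -1.] j [ 0.063  0.152 -0.37   1.049  0.     0.179] F [ 0.35  0.61 -0.39] M [ 0.008  0.042 -0.007] gap -0.0001 tau6 -0.234
[[282. 242.]
 [283. 251.]
 [319. 304.]
 [246. 305.]
 [401. 389.]
 [166. 390.]]
(array([ 0.1145,  0.0007, -0.0002]), array([-0.0026, -0.0002, -0.0008]))
[[ 0.43899983  0.04039445  0.016     ]
 [ 0.31431878 -0.06220359  0.016     ]]
```

View pics/w1.png

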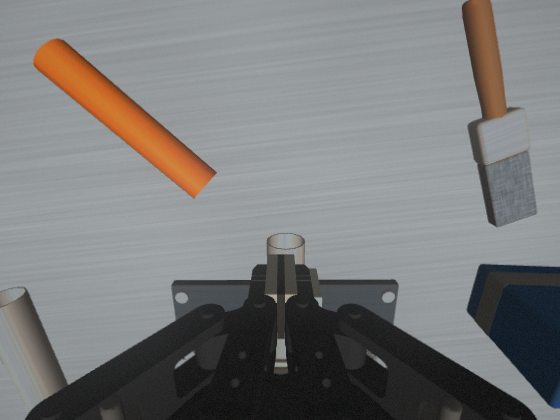

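Call:
drive_tool:
  moves:
    - [[0.0625,0.002,0.0,0,0,0,255],[0.1145,0.002,0.0,0,0,0,255],[0.1145,0.002,0.02,0,0,0,255],[0.1145,0.002,0.035,0,0,0,255],[0.1145,0.002,0.04,0,0,0,255]]

```text
clock: 3.08
tcp_pos: [0.4962, 0.1088, 0.0361]
orientation: [0.707, 0.04, 0.705, -0.039]
wrist_force: [-1.8, 0.5, 0.1]
finger_gap: -0.0003
```

Run:
```python
from h import *
from fit import p,w
st=readout.get_state();show(st)
im=cams.read_camera("side");cv2.imwrite("pics/s2.png",cv2.resize(im[140:260,230:370],None,fx=5,fy=5,interpolation=cv2.INTER_CUBIC))
im=cams.read_camera("wrist");cv2.imwrite("pics/w2.png",im)
```

```text
t 3.08 tcp [0.4962 0.1088 0.0361] yaw 1.458 tilt [ 0.002  0.001 -1.   ] j [ 0.057  0.332 -0.442  0.794  0.001  0.17 ] F [-1.83  0.52  0.08] M [ 0.044  0.154 -0.009] gap -0.0003 tau6 0.003
```

View pics/s2.png

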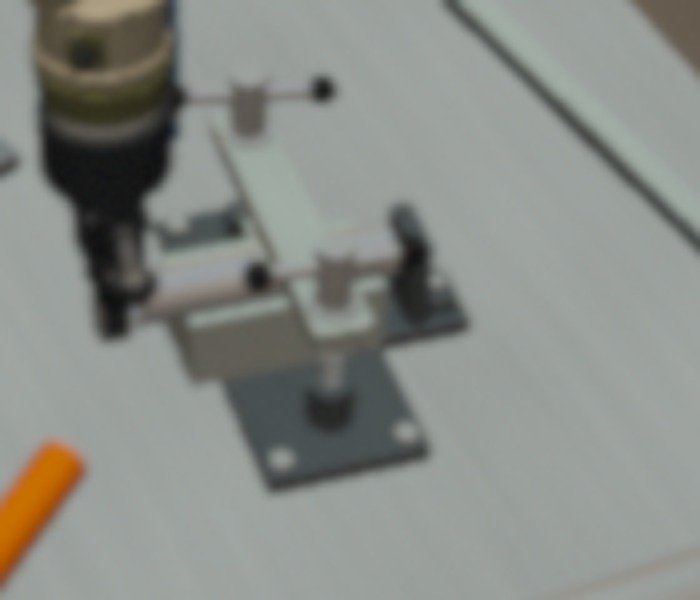

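View pics/w2.png

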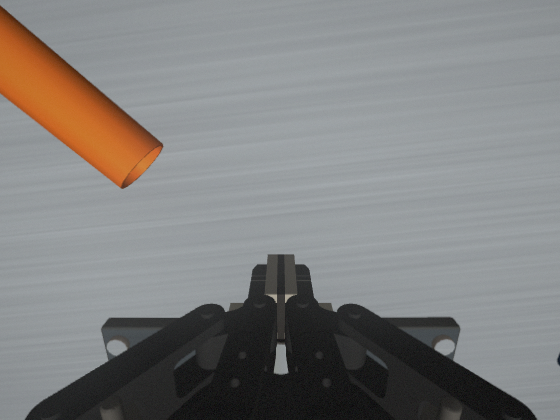

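Call:
drive_tool:
  moves:
    - [[0,0,0.002,0,0,0,255],[0,0,0.004,0,0,0,255],[0,0,0.005,0,0,0,255],[0,0,0.006,0,0,0,255],[0,0,0.006,0,0,0,255]]

```text
clock: 3.8
tcp_pos: [0.5015, 0.1079, 0.036]
orientation: [0.707, 0.04, 0.705, -0.039]
wrist_force: [-2.8, 0.6, 2.7]
finger_gap: 0.0001
```

Call:
drive_tool:
  moves:
    - [[0,0,0.001,0,0,0,255],[0,0,0.002,0,0,0,255],[0,0,0.0025,0,0,0,255],[0,0,0.003,0,0,0,255],[0,0,0.003,0,0,0,255]]

```text
clock: 4.42
tcp_pos: [0.5036, 0.1076, 0.0359]
orientation: [0.706, 0.04, 0.706, -0.039]
wrist_force: [-6.4, 0.9, 5.1]
finger_gap: 0.0002
```

Call:
drive_tool:
  moves:
    - [[0,0,0.001,0,0,0,255],[0,0,0.002,0,0,0,255],[0,0,0.002,0,0,0,255],[0,0,0.002,0,0,0,255],[0,0,0.002,0,0,0,255]]

```text
clock: 5.05
tcp_pos: [0.5035, 0.1076, 0.0357]
orientation: [0.705, 0.04, 0.707, -0.039]
wrist_force: [-8.7, 2.0, 8.9]
finger_gap: 0.0002
```

Run:
```python
from h import *
show()
im=cams.read_camera("scene");cv2.imwrite("pics/c3.png",cv2.resize(im[190:310,250:390],None,fx=5,fy=5,interpolation=cv2.INTER_CUBIC))
```

```text
t 5.05 tcp [0.5035 0.1076 0.0357] yaw 1.458 tilt [-0.003  0.002 -1.   ] j [ 0.053  0.348 -0.42   0.807  0.002  0.166] F [-8.69  2.04  8.91] M [0.298 1.546 0.056] gap 0.0002 tau6 0.011
```

View pics/c3.png

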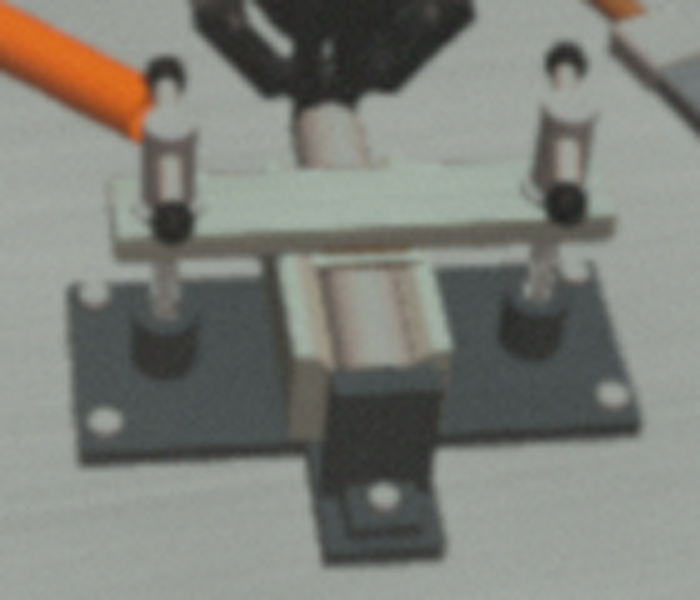

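Run:
```python
from h import *
from fit import p,w
print(tgt(w(p,[[0,-.08,.20]])[0],1.403)); print(w(p,[[0,-.08,0],[0,.08,0]]))
```

```text
(array([-0.1647, -0.0812,  0.1004]), array([ 0.0553, -0.0036, -0.0011]))
[[0.59471297 0.01532887 0.        ]
 [0.61232833 0.17435622 0.        ]]
```

Call:
drive_tool:
  moves:
    - [[0,0,-0.04,0,0,0,255],[-0.05,0,-0.04,0,0,0,180],[-0.11,0,-0.04,0,0,0,100],[-0.165,0,-0.03,0,0,0,100],[-0.165,-0.05,0.02,0,0,0,100]]

```text
clock: 5.72
tcp_pos: [0.5171, 0.0632, 0.2066]
orientation: [0.709, 0.038, 0.703, -0.037]
wrist_force: [1.0, 0.4, -1.1]
finger_gap: 0.0518
```

Run:
```python
from h import *
from fit import p,w
show()
print(tgt(w(p,[[0,-.08,.20]])[0],1.403)); print(w(p,[[0,-.08,0],[0,.08,0]]))
```

```text
t 5.72 tcp [0.5171 0.0632 0.2066] yaw 1.464 tilt [ 0.009  0.001 -1.   ] j [-0.033  0.21  -0.152  1.2    0.002  0.074] F [ 0.96  0.41 -1.11] M [ 0.042 -0.137 -0.032] gap 0.0518 tau6 1.074
(array([ 0.0072, -0.0393,  0.0822]), array([ 0.0608,  0.0085, -0.0026]))
[[0.59471297 0.01532887 0.        ]
 [0.61232833 0.17435622 0.        ]]
```

Call:
drive_tool:
  moves:
    - [[0.007,-0.038,0.082,0.061,0.009,0,100],[0.007,-0.038,0.082,0.061,0.009,0,100],[0.007,-0.038,0.082,0.061,0.009,0,100],[0.007,-0.038,0.082,0.061,0.009,0,100],[0.007,-0.038,0.082,0.061,0.009,0,100]]

```text
clock: 6.35
tcp_pos: [0.594, 0.0172, 0.2004]
orientation: [0.705, 0.06, 0.705, -0.058]
wrist_force: [0.0, 1.2, -0.3]
finger_gap: 0.052
```

Run:
```python
from h import *
from fit import p,w
st=readout.get_state();show(st)
im=cams.read_camera("wrist");c=cam("wrist",st)
R=Rq(st['orientation'])
P=np.r_[w(p,[[0,-.08,.147],[0,.08,.147]]+[[x,y,.012] for x in(-.05,.05) for y in(-.12,.12)]),[st['tcp_pos']]]
uv=proj(c,P);print(uv.round(0))
for u in uv: cv2.circle(im,tuple(int(v) for v in u),3,(0,0,255),1)
cv2.imwrite("pics/w4.png",im)
```

```text
t 6.35 tcp [0.594  0.0172 0.2004] yaw 1.404 tilt [ 0.     0.003 -1.   ] j [-0.107  0.361  0.038  1.248  0.003  0.06 ] F [ 0.03  1.19 -0.27] M [ 0.073 -0.006  0.033] gap 0.052 tau6 0.001
[[277. 228.]
 [512. 216.]
 [237. 136.]
 [467. 123.]
 [246. 224.]
 [455. 213.]
 [279. 267.]]
```

View pics/w4.png

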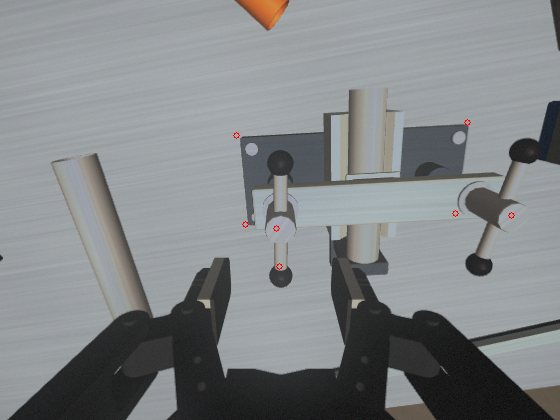

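Call:
drive_tool:
  moves:
    - [[0.04,0.0,0.001,0,0.002,0.002,100],[0.076,0.0,0.001,0,0.002,0.002,100],[0.076,0.0,0.001,0,0.002,0.002,160],[0.076,0.0,0.001,0,0.002,0.002,255],[0.076,0.0,0.001,0,0.002,0.002,255]]
  squeeze: 60

```text
clock: 7.02
tcp_pos: [0.5946, 0.0172, 0.1255]
orientation: [0.704, 0.061, 0.705, -0.058]
wrist_force: [-3.4, -1.7, -2.0]
finger_gap: 0.0199
```

Run:
```python
from h import *
st=readout.get_state();show(st)
im=cams.read_camera("wrist");cv2.imwrite("pics/w5.png",im)
show()
```

```text
t 7.03 tcp [0.5946 0.0172 0.1255] yaw 1.404 tilt [-0.002  0.004 -1.   ] j [-0.108  0.402 -0.089  1.082  0.004  0.059] F [-3.43 -1.68 -2.05] M [-0.25   0.696 -0.039] gap 0.0199 tau6 -0.036
t 7.08 tcp [0.5946 0.0172 0.1255] yaw 1.404 tilt [-0.002  0.004 -1.   ] j [-0.108  0.402 -0.089  1.082  0.004  0.059] F [-4.08 -1.46 -0.18] M [-0.253  0.848 -0.027] gap 0.0199 tau6 -0.038
```

View pics/w5.png

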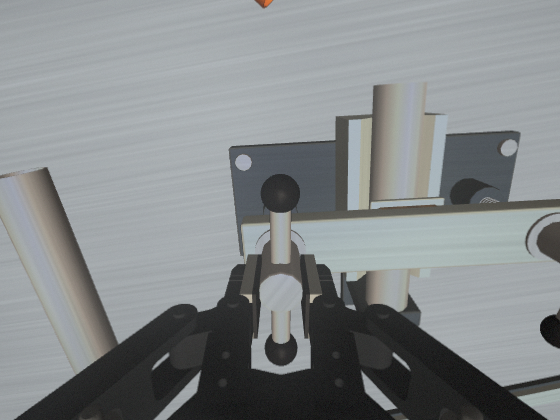

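Call:
drive_tool:
  moves:
    - [[0.0003,0,0,0.18,0,0,255],[0.0006,0,0,0.36,0,0,255],[0.0009,0,0,0.54,0,0,255],[0.0012,0,0,0.72,0,0,255],[0.0015,0,0,0.9,0,0,255]]
  squeeze: 100

```text
clock: 7.7
tcp_pos: [0.5949, 0.0173, 0.1243]
orientation: [0.607, 0.362, 0.609, -0.36]
wrist_force: [-2.2, -1.2, -4.9]
finger_gap: 0.0187
```

Run:
```python
from h import *
st=readout.get_state();show(st)
im=cams.read_camera("wrist");cv2.imwrite("pics/w6.png",im)
show()
```

```text
t 7.7 tcp [0.5949 0.0173 0.1243] yaw 0.498 tilt [-0.001  0.005 -1.   ] j [-0.108  0.403 -0.091  1.079  0.004  0.964] F [-2.21 -1.17 -4.91] M [-0.044 -0.041  0.265] gap 0.0187 tau6 -1.222
t 7.75 tcp [0.5949 0.0172 0.1243] yaw 0.493 tilt [-0.001  0.005 -1.   ] j [-0.108  0.403 -0.091  1.079  0.004  0.97 ] F [-1.82 -1.28 -5.51] M [-0.015  0.055 -0.   ] gap 0.0187 tau6 0.154
```

View pics/w6.png

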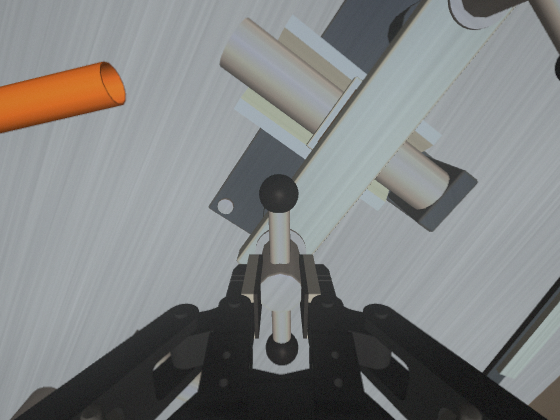

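Run:
```python
from h import *
print(tgt([.5950,.0173,.175],1.247),tgt([.6125,.1763,.175],1.247))
```

```text
(array([-0.0507,  0.0002, -0.0002]), array([-0.7542, -0.0039, -0.0029])) (array([-0.0499,  0.0908, -0.132 ]), array([-0.7542, -0.0039, -0.0029]))
```

Call:
drive_tool:
  moves:
    - [[0,0,0,0,0,0,100],[-0.01,0,0,0,0,0,100],[-0.05,0,0,0,0,0,100],[-0.05,0.03,-0.044,-0.18,0,0,100],[-0.05,0.064,-0.092,-0.36,0,0,100]]

```text
clock: 8.38
tcp_pos: [0.6098, 0.1288, 0.1779]
orientation: [0.663, 0.249, 0.662, -0.245]
wrist_force: [1.6, 1.5, -0.6]
finger_gap: 0.0517
```

Run:
```python
from h import *
show();print(tgt([.6125,.1763,.175],1.247))
```

```text
t 8.38 tcp [0.6098 0.1288 0.1779] yaw 0.858 tilt [ 0.004  0.005 -1.   ] j [0.077 0.421 0.072 1.217 0.005 0.79 ] F [ 1.56  1.45 -0.57] M [ 0.079 -0.037  0.021] gap 0.0517 tau6 0.694
(array([ 0.0031,  0.0377, -0.029 ]), array([-0.3891,  0.0012, -0.0067]))
```

Call:
drive_tool:
  moves:
    - [[0.003,0.0377,-0.029,-0.18,0,0,100],[0.003,0.0377,-0.029,-0.36,0,0,100],[0.003,0.0377,-0.029,-0.389,0.001,-0.007,100],[0.003,0.0377,-0.029,-0.389,0.001,-0.007,100],[0.003,0.0377,-0.029,-0.389,0.001,-0.007,100]]

```text
clock: 9.0
tcp_pos: [0.6128, 0.1756, 0.1756]
orientation: [0.698, 0.115, 0.697, -0.115]
wrist_force: [0.6, -0.1, -0.2]
finger_gap: 0.0516
```

Run:
```python
from h import *
st=readout.get_state();show(st)
im=cams.read_camera("wrist");cv2.imwrite("pics/w7.png",im)
```

```text
t 9.0 tcp [0.6128 0.1756 0.1756] yaw 1.244 tilt [ 0.001 -0.    -1.   ] j [ 0.153  0.454  0.117  1.233 -0.     0.48 ] F [ 0.63 -0.12 -0.2 ] M [ 0.045 -0.008  0.009] gap 0.0516 tau6 0.009
```

View pics/w7.png

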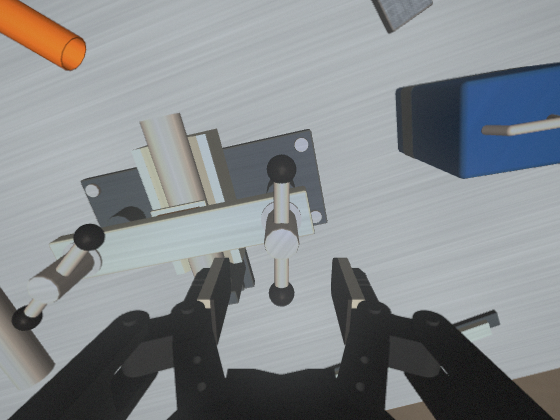

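Call:
drive_tool:
  moves:
    - [[0.03,0.0005,0.0,0,0,0,100],[0.051,0.0005,0.0,0,0,0,130],[0.051,0.0005,0.0,0,0,0,200],[0.051,0.0005,0.0,0,0,0,255],[0.051,0.0005,0.0,0,0,0,255]]
  squeeze: 100

```text
clock: 9.68
tcp_pos: [0.612, 0.1761, 0.1236]
orientation: [0.697, 0.115, 0.698, -0.115]
wrist_force: [-0.5, 1.7, -11.1]
finger_gap: 0.0191
```

Call:
drive_tool:
  moves:
    - [[0.0003,0,0,0.18,0,0,255],[0.0006,0,0,0.36,0,0,255],[0.0009,0,0,0.54,0,0,255],[0.0012,0,0,0.72,0,0,255],[0.0015,0,0,0.9,0,0,255]]

```text
clock: 10.3
tcp_pos: [0.6124, 0.1771, 0.1221]
orientation: [0.577, 0.408, 0.578, -0.408]
wrist_force: [2.5, 4.5, -9.8]
finger_gap: 0.0187
```

Run:
```python
from h import *
st=readout.get_state();show(st)
```

```text
t 10.3 tcp [0.6124 0.1771 0.1221] yaw 0.34 tilt [-0.001  0.001 -1.   ] j [1.550e-01 4.820e-01 2.800e-02 1.118e+00 1.000e-03 1.386e+00] F [ 2.55  4.53 -9.8 ] M [ 0.76  -0.135  0.276] gap 0.0187 tau6 -1.214
```

Call:
drive_tool:
  moves:
    - [[0.0003,0,0,0.18,0,0,255],[0.0006,0,0,0.36,0,0,255],[0.0009,0,0,0.54,0,0,255],[0.0012,0,0,0.72,0,0,255],[0.0015,0,0,0.9,0,0,255]]

```text
clock: 10.92
tcp_pos: [0.6134, 0.1774, 0.1209]
orientation: [0.34, 0.62, 0.341, -0.619]
wrist_force: [3.0, 2.7, -10.8]
finger_gap: 0.0189
```

Run:
```python
from h import *
st=readout.get_state();show(st)
im=cams.read_camera("side");cv2.imwrite("pics/s8.png",cv2.resize(im[140:260,230:370],None,fx=5,fy=5,interpolation=cv2.INTER_CUBIC))
show()
print(tgt([.5950,.0173,.17],.493+.0))
```

```text
t 10.93 tcp [0.6134 0.1774 0.1209] yaw -0.565 tilt [ 0.     0.002 -1.   ] j [1.550e-01 4.840e-01 2.700e-02 1.113e+00 2.000e-03 2.291e+00] F [  3.     2.73 -10.81] M [ 0.301 -0.603  0.298] gap 0.0189 tau6 -1.172
t 10.97 tcp [0.6134 0.1774 0.1208] yaw -0.571 tilt [ 0.     0.002 -1.   ] j [1.550e-01 4.840e-01 2.700e-02 1.113e+00 2.000e-03 2.297e+00] F [  3.46   3.46 -10.33] M [ 0.387 -0.521  0.049] gap 0.0192 tau6 0.208
(array([-0.0494,  0.071 ,  0.1446]), array([-1.0636e+00, -1.8000e-03, -4.0000e-04]))
```

View pics/s8.png

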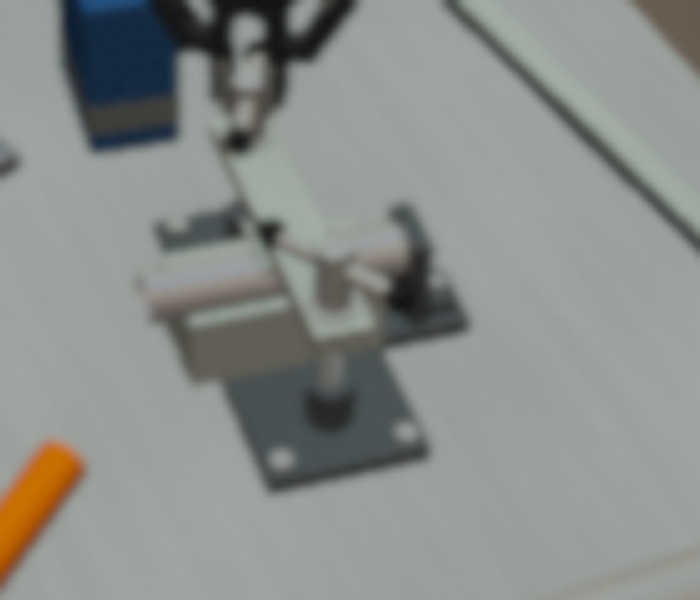

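Call:
drive_tool:
  moves:
    - [[0,0,0,0,0,0,100],[-0.01,0,0,0,0,0,100],[-0.05,0,0,0,0,0,100],[-0.05,0.023,0.046,-0.18,0,0,100],[-0.05,0.048,0.096,-0.36,0,0,100]]

```text
clock: 11.6
tcp_pos: [0.6032, 0.07, 0.1737]
orientation: [0.448, 0.549, 0.446, -0.546]
wrist_force: [0.0, 0.1, 0.1]
finger_gap: 0.0518
```

Run:
```python
from h import *
show()
print(tgt([.5950,.0173,.17],.493+.0))
```

```text
t 11.6 tcp [0.6032 0.07   0.1737] yaw -0.201 tilt [ 0.006  0.001 -1.   ] j [-1.700e-02  3.920e-01  1.700e-02  1.191e+00  1.000e-03  1.754e+00] F [0.02 0.05 0.11] M [-0.052  0.01   0.028] gap 0.0518 tau6 2.309
(array([0.0036, 0.0025, 0.0533]), array([-6.939e-01, -3.000e-04, -5.800e-03]))
```

Call:
drive_tool:
  moves:
    - [[0.0036,0.0025,0.0533,-0.18,0,0,100],[0.0036,0.0025,0.0533,-0.36,0,0,100],[0.0036,0.0025,0.0533,-0.54,0,0,100],[0.0036,0.0025,0.0533,-0.694,0,-0.006,100],[0.0036,0.0025,0.0533,-0.694,0,-0.006,100]]

```text
clock: 12.22
tcp_pos: [0.5958, 0.0168, 0.172]
orientation: [0.608, 0.363, 0.606, -0.363]
wrist_force: [-0.1, 0.2, 0.4]
finger_gap: 0.0522
```

Run:
```python
from h import *
st=readout.get_state();show(st)
im=cams.read_camera("wrist");cv2.imwrite("pics/w9.png",im)
print(tgt([.5950,.0173,.1235],.493+.0))
```

```text
t 12.22 tcp [0.5958 0.0168 0.172 ] yaw 0.492 tilt [ 0.003 -0.    -1.   ] j [-0.106  0.374 -0.014  1.181 -0.     0.972] F [-0.1   0.19  0.35] M [ 0.07   0.001 -0.039] gap 0.0522 tau6 -0.538
(array([ 0.0482, -0.0005, -0.0007]), array([-0.0021,  0.0012, -0.0019]))
```

View pics/w9.png

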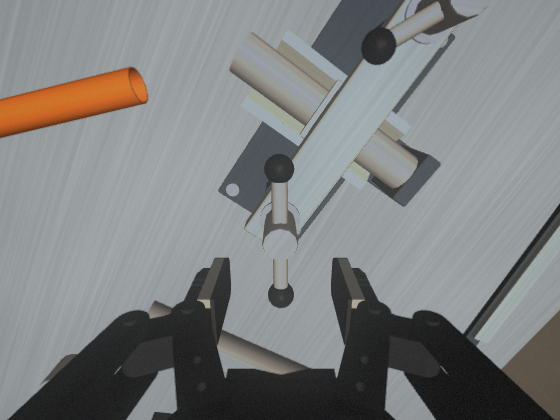

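Call:
drive_tool:
  moves:
    - [[0.03,0.0,-0.0005,0,0,0,100],[0.0485,0.0,-0.0005,0,0,0,130],[0.0485,0.0,-0.0005,0,0,0,200],[0.0485,0.0,-0.0005,0,0,0,255],[0.0485,0.0,-0.0005,0,0,0,255]]

```text
clock: 12.9
tcp_pos: [0.595, 0.0176, 0.1233]
orientation: [0.607, 0.364, 0.606, -0.363]
wrist_force: [-1.4, -0.4, -4.1]
finger_gap: 0.0191
```

Call:
drive_tool:
  moves:
    - [[0.0003,0,0,0.18,0,0,255],[0.0006,0,0,0.36,0,0,255],[0.0009,0,0,0.54,0,0,255],[0.0012,0,0,0.72,0,0,255],[0.0015,0,0,0.9,0,0,255]]

```text
clock: 13.52
tcp_pos: [0.5952, 0.0173, 0.1222]
orientation: [0.387, 0.593, 0.386, -0.592]
wrist_force: [-0.1, -1.4, -3.8]
finger_gap: 0.0191
```

Run:
```python
from h import *
st=readout.get_state();show(st)
```

```text
t 13.53 tcp [0.5952 0.0173 0.1222] yaw -0.415 tilt [ 0.002 -0.001 -1.   ] j [-1.05e-01  4.03e-01 -9.70e-02  1.07e+00 -1.00e-03  1.88e+00] F [-0.09 -1.37 -3.77] M [-0.2    0.069  0.404] gap 0.0191 tau6 -1.135
```

Call:
drive_tool:
  moves:
    - [[0,0,0,-0.15,0,0,255],[-0.0002,0,0,-0.21,0,0,255],[0,0,0,-0.2,0,0,255],[0.0,0,0,-0.03,0,0,255],[0.0002,0,0,0.15,0,0,255]]

```text
clock: 14.15
tcp_pos: [0.5952, 0.0172, 0.122]
orientation: [0.339, 0.621, 0.338, -0.62]
wrist_force: [-0.4, -0.6, -6.2]
finger_gap: 0.0189
```

Run:
```python
from h import *
st=readout.get_state();show(st)
```

```text
t 14.15 tcp [0.5952 0.0172 0.122 ] yaw -0.572 tilt [ 0.002 -0.001 -1.   ] j [-1.050e-01  4.030e-01 -9.700e-02  1.069e+00 -1.000e-03  2.037e+00] F [-0.4  -0.59 -6.17] M [-0.029  0.062  0.406] gap 0.0189 tau6 -1.158
```

Call:
drive_tool:
  moves:
    - [[0,0,0,-0.18,0,0,255],[-0.0003,0,0,-0.35,0,0,255],[-0.0003,0,0,-0.35,0,0,255],[-0.0002,0,0,-0.18,0,0,255],[0,0,0,-0.005,0,0,255]]

```text
clock: 14.78
tcp_pos: [0.5952, 0.0172, 0.122]
orientation: [0.338, 0.622, 0.337, -0.621]
wrist_force: [-1.3, -0.6, -5.7]
finger_gap: 0.019
```

Run:
```python
from h import *
st=readout.get_state();show(st)
```

```text
t 14.78 tcp [0.5952 0.0172 0.122 ] yaw -0.576 tilt [ 0.002 -0.001 -1.   ] j [-1.050e-01  4.030e-01 -9.700e-02  1.069e+00 -1.000e-03  2.042e+00] F [-1.31 -0.55 -5.71] M [0.017 0.077 0.346] gap 0.019 tau6 -1.104
```

Call:
drive_tool:
  moves:
    - [[0,0,0,-0.18,0,0,255],[-0.0003,0,0,-0.35,0,0,255],[-0.0003,0,0,-0.35,0,0,255],[-0.0002,0,0,-0.18,0,0,255],[0,0,0,-0.005,0,0,255]]

```text
clock: 15.4
tcp_pos: [0.5952, 0.0171, 0.122]
orientation: [0.336, 0.623, 0.335, -0.622]
wrist_force: [-1.5, 0.4, -4.7]
finger_gap: 0.0186
```

Run:
```python
from h import *
st=readout.get_state();show(st)
```

```text
t 15.4 tcp [0.5952 0.0171 0.122 ] yaw -0.583 tilt [ 0.001 -0.002 -1.   ] j [-1.050e-01  4.030e-01 -9.700e-02  1.069e+00 -1.000e-03  2.048e+00] F [-1.5   0.37 -4.65] M [0.112 0.125 0.372] gap 0.0186 tau6 -1.104
```

Call:
drive_tool:
  moves:
    - [[0,0,0,-0.16,0,0,255],[-0.0002,0,0,-0.18,0,0,255],[0,0,0,0,0,0,255],[0.0003,0,0,0.18,0,0,255],[0.0005,0,0,0.34,0,0,255]]

```text
clock: 16.02
tcp_pos: [0.5952, 0.017, 0.1216]
orientation: [0.223, 0.672, 0.221, -0.671]
wrist_force: [-1.0, -0.2, -4.9]
finger_gap: 0.0189
```

Run:
```python
from h import *
st=readout.get_state();show(st)
```

```text
t 16.02 tcp [0.5952 0.017  0.1216] yaw -0.933 tilt [ 0.002 -0.002 -1.   ] j [-1.050e-01  4.030e-01 -9.800e-02  1.068e+00 -2.000e-03  2.398e+00] F [-0.95 -0.2  -4.92] M [0.05  0.188 0.402] gap 0.0189 tau6 -0.888
```

Call:
drive_tool:
  moves:
    - [[0,0,0,-0.18,0,0,255],[-0.0003,0,0,-0.35,0,0,255],[-0.0003,0,0,-0.35,0,0,255],[-0.0002,0,0,-0.18,0,0,255],[0,0,0,-0.005,0,0,255]]

```text
clock: 16.65
tcp_pos: [0.5953, 0.017, 0.1216]
orientation: [0.221, 0.672, 0.219, -0.672]
wrist_force: [-0.7, 0.2, -4.7]
finger_gap: 0.0189
```

Run:
```python
from h import *
st=readout.get_state();show(st)
im=cams.read_camera("scene");cv2.imwrite("pics/c9.png",cv2.resize(im[190:310,250:390],None,fx=5,fy=5,interpolation=cv2.INTER_CUBIC))
show()
```

```text
t 16.65 tcp [0.5953 0.017  0.1216] yaw -0.939 tilt [ 0.002 -0.002 -1.   ] j [-1.050e-01  4.030e-01 -9.800e-02  1.068e+00 -2.000e-03  2.405e+00] F [-0.67  0.25 -4.68] M [0.232 0.205 0.435] gap 0.0189 tau6 -1.084
t 16.7 tcp [0.5952 0.0169 0.1215] yaw -0.944 tilt [ 0.002 -0.002 -1.   ] j [-1.050e-01  4.030e-01 -9.800e-02  1.068e+00 -2.000e-03  2.410e+00] F [-0.81  0.08 -5.69] M [0.252 0.158 0.065] gap 0.0187 tau6 0.186
```

View pics/c9.png

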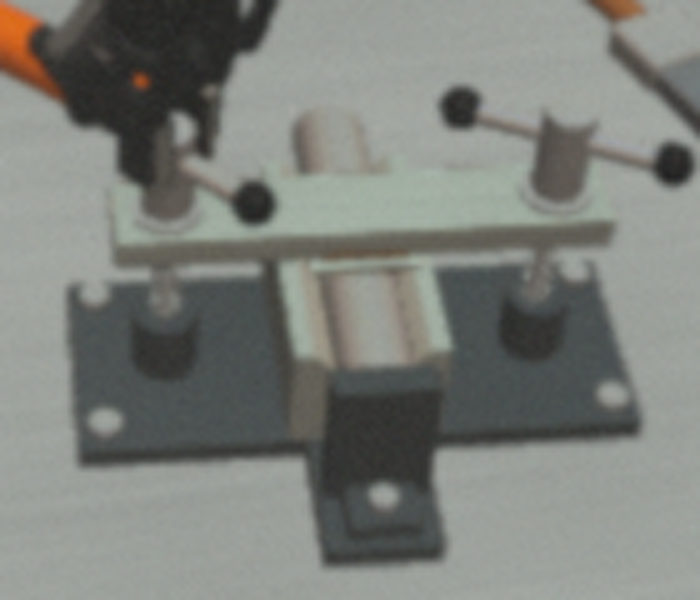

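Run:
```python
from h import *
print(tgt([.613,.1768,.172],-.571))
```

```text
(array([-0.0508, -0.1189, -0.1081]), array([-0.3731,  0.0006, -0.0027]))
```

Call:
drive_tool:
  moves:
    - [[0,0,0,0,0,0,100],[-0.01,0,0,0,0,0,100],[-0.051,0,0,0,0,0,100],[-0.051,-0.038,-0.035,-0.18,0,0,100],[-0.051,-0.08,-0.073,-0.36,0,0,100]]

```text
clock: 17.32
tcp_pos: [0.6094, 0.1248, 0.1753]
orientation: [0.338, 0.624, 0.334, -0.62]
wrist_force: [1.1, 0.2, -0.8]
finger_gap: 0.0519
```

Run:
```python
from h import *
show()
print(tgt([.613,.1768,.170],-.571))
```

```text
t 17.32 tcp [0.6094 0.1248 0.1753] yaw -0.581 tilt [ 0.007 -0.002 -1.   ] j [ 0.074  0.419  0.062  1.207 -0.003  2.226] F [ 1.1   0.18 -0.84] M [ 0.025 -0.069  0.001] gap 0.0519 tau6 0.722
(array([ 0.0052, -0.0255, -0.0454]), array([-0.0097, -0.0019, -0.007 ]))
```

Call:
drive_tool:
  moves:
    - [[0.005,-0.0255,-0.0455,-0.01,0,-0.007,100],[0.005,-0.0255,-0.0455,-0.01,0,-0.007,100],[0.005,-0.0255,-0.0455,-0.01,0,-0.007,100],[0.005,-0.0255,-0.0455,-0.01,0,-0.007,100],[0.005,-0.0255,-0.0455,-0.01,0,-0.007,100]]

```text
clock: 17.95
tcp_pos: [0.6133, 0.1755, 0.1705]
orientation: [0.338, 0.622, 0.339, -0.62]
wrist_force: [-0.3, -0.3, 0.4]
finger_gap: 0.0517
```

Run:
```python
from h import *
st=readout.get_state();show(st)
im=cams.read_camera("wrist");cv2.imwrite("pics/w10.png",im)
print(tgt([.613,.1768,.122],-.571))
```

```text
t 17.95 tcp [0.6133 0.1755 0.1705] yaw -0.573 tilt [ 0.001  0.002 -1.   ] j [1.520e-01 4.560e-01 1.070e-01 1.221e+00 1.000e-03 2.296e+00] F [-0.28 -0.35  0.42] M [-0.013  0.025  0.008] gap 0.0517 tau6 -0.002
(array([ 0.0484, -0.0008, -0.0007]), array([-0.0014, -0.002 , -0.0003]))
```

View pics/w10.png

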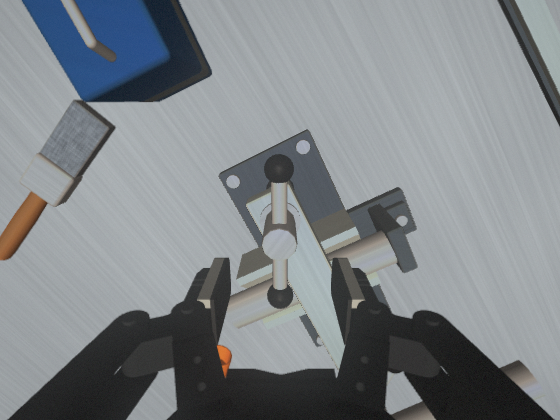

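Call:
drive_tool:
  moves:
    - [[0.03,-0.0005,-0.0005,0,0,0,100],[0.0485,-0.0005,-0.0005,0,0,0,130],[0.0485,-0.0005,-0.0005,0,0,0,200],[0.0485,-0.0005,-0.0005,0,0,0,255],[0.0485,-0.0005,-0.0005,0,0,0,255]]

```text
clock: 18.62
tcp_pos: [0.6123, 0.1757, 0.1214]
orientation: [-0.338, -0.621, -0.339, 0.621]
wrist_force: [-1.1, -2.8, -6.6]
finger_gap: 0.0188
```

Call:
drive_tool:
  moves:
    - [[0,0,0,-0.18,0,0,255],[-0.0003,0,0,-0.35,0,0,255],[-0.0003,0,0,-0.35,0,0,255],[-0.0002,0,0,-0.18,0,0,255],[0,0,0,-0.005,0,0,255]]

```text
clock: 19.25
tcp_pos: [0.6123, 0.1756, 0.1214]
orientation: [-0.337, -0.621, -0.337, 0.622]
wrist_force: [-0.7, -0.6, -6.6]
finger_gap: 0.019
```

Run:
```python
from h import *
st=readout.get_state();show(st)
```

```text
t 19.25 tcp [0.6123 0.1756 0.1214] yaw -0.577 tilt [-0.001  0.    -1.   ] j [0.153 0.482 0.025 1.115 0.    2.301] F [-0.67 -0.55 -6.65] M [-0.384 -0.037  0.341] gap 0.019 tau6 -1.089
```

Call:
drive_tool:
  moves:
    - [[0,0,0,-0.16,0,0,255],[-0.0002,0,0,-0.18,0,0,255],[-0.0001,0,0,-0.1,0,0,255],[0.0001,0,0,0.07,0,0,255],[0.0003,0,0,0.2,0,0,255]]

```text
clock: 19.88
tcp_pos: [0.6122, 0.1758, 0.1211]
orientation: [-0.271, -0.653, -0.271, 0.653]
wrist_force: [-0.8, -0.9, -6.8]
finger_gap: 0.0191
```

Run:
```python
from h import *
st=readout.get_state();show(st)
```

```text
t 19.88 tcp [0.6122 0.1758 0.1211] yaw -0.784 tilt [-0.001  0.    -1.   ] j [0.154 0.482 0.025 1.115 0.    2.508] F [-0.76 -0.91 -6.78] M [-0.321 -0.052  0.397] gap 0.0191 tau6 -0.581
```

Call:
drive_tool:
  moves:
    - [[0,0,0,-0.18,0,0,255],[-0.0003,0,0,-0.35,0,0,255],[-0.0003,0,0,-0.35,0,0,255],[-0.0002,0,0,-0.18,0,0,255],[0,0,0,-0.005,0,0,255]]

```text
clock: 20.5
tcp_pos: [0.6122, 0.1758, 0.121]
orientation: [-0.269, -0.653, -0.269, 0.654]
wrist_force: [-1.2, -1.2, -7.2]
finger_gap: 0.0188
```

Run:
```python
from h import *
st=readout.get_state();show(st)
```

```text
t 20.5 tcp [0.6122 0.1758 0.121 ] yaw -0.79 tilt [-0.001 -0.    -1.   ] j [ 0.154  0.482  0.025  1.115 -0.     2.514] F [-1.21 -1.21 -7.16] M [-0.509 -0.134  0.429] gap 0.0188 tau6 -1.074
```

Call:
drive_tool:
  moves:
    - [[0,0,0,-0.18,0,0,255],[-0.0003,0,0,-0.35,0,0,255],[-0.0003,0,0,-0.35,0,0,255],[-0.0002,0,0,-0.18,0,0,255],[0,0,0,-0.005,0,0,255]]

```text
clock: 21.12
tcp_pos: [0.6121, 0.1759, 0.1211]
orientation: [-0.267, -0.654, -0.267, 0.655]
wrist_force: [0.4, -1.5, -6.5]
finger_gap: 0.0186
```

Run:
```python
from h import *
st=readout.get_state();show(st)
```

```text
t 21.12 tcp [0.6121 0.1759 0.1211] yaw -0.796 tilt [-0.001 -0.    -1.   ] j [ 0.154  0.482  0.025  1.115 -0.     2.521] F [ 0.44 -1.47 -6.51] M [-0.519 -0.194  0.381] gap 0.0186 tau6 -1.074
```

Call:
drive_tool:
  moves:
    - [[0,0,0,-0.18,0,0,255],[-0.0003,0,0,-0.35,0,0,255],[-0.0003,0,0,-0.35,0,0,255],[-0.0002,0,0,-0.18,0,0,255],[0,0,0,-0.005,0,0,255]]

```text
clock: 21.75
tcp_pos: [0.6121, 0.1759, 0.121]
orientation: [-0.265, -0.655, -0.265, 0.656]
wrist_force: [-0.0, -1.9, -6.0]
finger_gap: 0.019
```

Run:
```python
from h import *
st=readout.get_state();show(st)
```

```text
t 21.75 tcp [0.6121 0.1759 0.121 ] yaw -0.804 tilt [-0.001 -0.001 -1.   ] j [ 0.154  0.482  0.025  1.115 -0.     2.528] F [-0.01 -1.95 -6.01] M [-0.689 -0.153  0.369] gap 0.019 tau6 -1.074
```

Call:
drive_tool:
  moves:
    - [[0,0,0,-0.18,0,0,255],[-0.0003,0,0,-0.35,0,0,255],[-0.0003,0,0,-0.35,0,0,255],[-0.0002,0,0,-0.18,0,0,255],[0,0,0,-0.005,0,0,255]]

```text
clock: 22.38
tcp_pos: [0.6121, 0.1759, 0.121]
orientation: [-0.262, -0.656, -0.262, 0.657]
wrist_force: [0.8, -2.6, -6.9]
finger_gap: 0.0185
```

Run:
```python
from h import *
st=readout.get_state();show(st)
```

```text
t 22.38 tcp [0.6121 0.1759 0.121 ] yaw -0.811 tilt [-0.001 -0.001 -1.   ] j [ 1.540e-01  4.820e-01  2.500e-02  1.115e+00 -1.000e-03  2.536e+00] F [ 0.76 -2.63 -6.88] M [-0.747 -0.269  0.399] gap 0.0185 tau6 -1.075
```

Call:
drive_tool:
  moves:
    - [[0,0,0,-0.1,0,0,255],[0,0,0,-0.1,0,0,255],[0.0,0,0,0.05,0,0,255],[0.0002,0,0,0.12,0,0,255],[0.0002,0,0,0.12,0,0,255]]

```text
clock: 23.0
tcp_pos: [0.6121, 0.176, 0.1209]
orientation: [-0.221, -0.671, -0.221, 0.672]
wrist_force: [-0.4, -2.1, -4.9]
finger_gap: 0.0189
```

Run:
```python
from h import *
st=readout.get_state();show(st)
```

```text
t 23.0 tcp [0.6121 0.176  0.1209] yaw -0.934 tilt [-0.001 -0.001 -1.   ] j [ 0.154  0.482  0.024  1.114 -0.     2.659] F [-0.38 -2.08 -4.94] M [-0.78  -0.119  0.062] gap 0.0189 tau6 0.331
```

Call:
drive_tool:
  moves:
    - [[0,0,0,0,0,0,100],[0,0,0,0,0,0,100],[-0.03,0,0,0,0,0,100],[-0.08,0,0,0,0,0,100],[-0.12,0,0,0,0,0,100]]

```text
clock: 23.62
tcp_pos: [0.6127, 0.1768, 0.2439]
orientation: [0.221, 0.672, 0.221, -0.671]
wrist_force: [0.4, -0.5, -0.7]
finger_gap: 0.0518
```

Run:
```python
from h import *
st=readout.get_state();show(st)
im=cams.read_camera("wrist");cv2.imwrite("pics/w11.png",im)
im=cams.read_camera("side");cv2.imwrite("pics/s11.png",cv2.resize(im[140:260,230:370],None,fx=5,fy=5,interpolation=cv2.INTER_CUBIC))
im=cams.read_camera("scene");cv2.imwrite("pics/c11.png",cv2.resize(im[190:310,250:390],None,fx=5,fy=5,interpolation=cv2.INTER_CUBIC))
print(tgt([.45,.13,.30],.8))
```

```text
t 23.62 tcp [0.6127 0.1768 0.2439] yaw -0.934 tilt [ 0.002  0.001 -1.   ] j [0.155 0.436 0.256 1.388 0.    2.66 ] F [ 0.45 -0.48 -0.67] M [ 0.029 -0.056 -0.007] gap 0.0518 tau6 -0.0
(array([-0.0562, -0.0597,  0.1595]), array([-1.7342, -0.002 , -0.0074]))
```

View pics/c11.png

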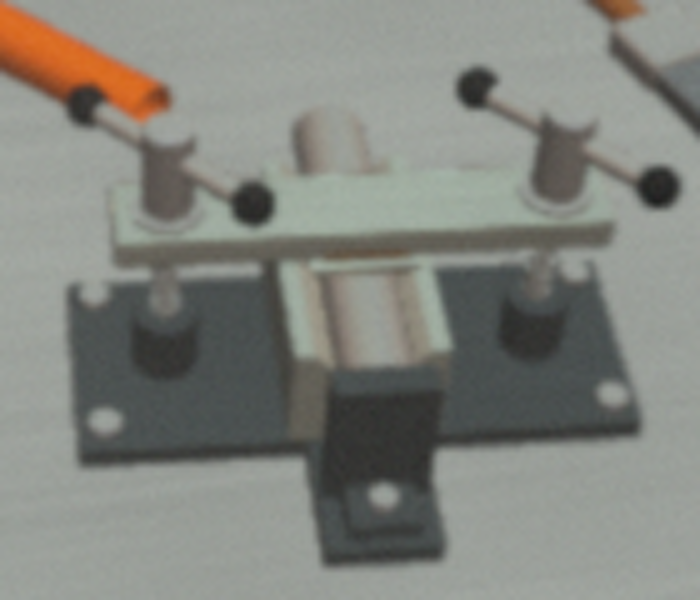

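View pics/w11.png

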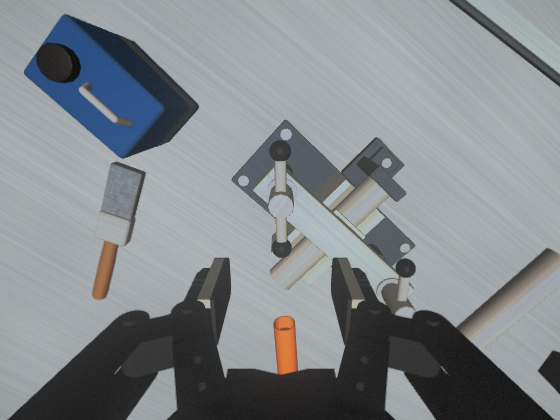

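Run:
```python
from fit import *
S2=np.array([[476,88],[658,187],[86,104],[253,204]])/5-.4+[250,190]
def f(q):
    P=proj(cs,w(p,balls(q[0],q[1])))-S2-p[5:7]; return P.ravel()
r2=least_squares(f,[2.4,2.4]);print(r2.x,r2.fun.round(1))
```

```text
[5.51609921 5.51105029] [-0.3  2.6 -0.5  1.9  0.3  2.7  0.3  2.2]
```

View pics/s11.png

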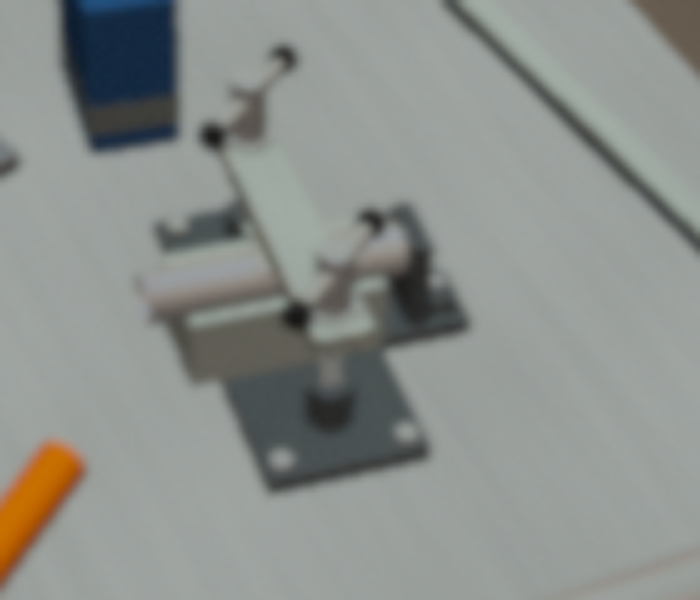

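Run:
```python
from h import *
show(); print(env.hand_in())
```

```text
t 23.77 tcp [0.6141 0.1769 0.2449] yaw -0.934 tilt [ 0.007  0.001 -1.   ] j [0.155 0.434 0.256 1.386 0.    2.66 ] F [-0.5  -0.16 -0.67] M [ 0.015 -0.003  0.037] gap 0.0519 tau6 -0.0
the job is handed in; nothing more can be done
None
```

The tube is butted against the end stop and clamped there, and I handed the job in at 23.8 s. No verdict was reported, so the results below are my own measurements.

**What I did**
- **Pushing the tube home:** I pushed the tube with closed fingers until it would not move any further at about 9 N. At that point the bar was not yet down on it.
- **Screwing down:** I gripped the T-handle heads and turned the screws clockwise in turn. By my count the two sides were never more than about 1.7 mm apart.
- **Nipping up:** Turning drag rose from about 0.27 N m free to about 0.40 N m. I backed the screws off and on several times to average the noisy torque readings.

**Last checks**
- **Level:** A final fit to the picture put both screws at 2.37 rad and equal. My count of the turns gave about 2.39 (left) and 2.40 (right), so the bar should be level.
- **Clamping load:** I estimate about 170 N, give or take 20 N. This is a torque estimate and was never measured directly. It corresponds to about 2.15 mm, or 0.21 turn, past contact.
- **Torque scatter:** Single torque readings scattered by about 0.03 N m, which is roughly 40 N of load. The contact point worked out from each reading varied between 1.0 and 2.4 mm of bar travel, with a mean of about 1.65 mm.
- **Tube position:** The tube still looked seated against the stop in the last pictures.
- **Hand and other things:** The hand was lifted clear, with the fingertips about 10 cm above the handles. I did not touch any of the other things on the bench.

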